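Nest a bamboo cup on the dividing stand, index it three clicks and hold

ROBOT

A 6-joint arm with a two-finger parallel gripper is mounted at the origin on the work surface. World frame = base frame: x ahead of the robot, y to its left, z up, the work surface at z = 0. Lengths are in m, angles in rad, forces in N, time in s.
With the tool pointing down it reaches from about 0.3 to 0.875 m from the base axis. Payload 6.4 kg.
Tool frame: the origin (TCP) lies between the finger pads; the fingertips stand tip_extent ahead of it and the grasp point (between the pads) lies 5 mm behind it (tip_extent is the distance from the TCP to the fingertips, in m); z points along the fingers, y is the direction in which the jaws open and shut (so a half turn about z gives the same grasp; the last joint's range is limited). The gripper opens to 85 mm and grips with 20 to 120 N. Pads are 22 mm wide; open, the fingers measure 114 mm over their backs; the gripper's body (76 mm by 85 mm) begins 54 mm behind the grasp point. The pads swing forward as they close: fully open they stand 13 mm farther back than shut.
Start: joints at [-1.425, 0.181, 1.607, -0, 1.354, -0.206], TCP at [0.198, -0.54, 0.245] pointing down, gripper open.
Joint ranges: [-2.99, 2.99], [-0.89, 2.07], [0.3, 2.58], [-1.14, 4.28], [0, 2.63], [-3.12, 3.12]. Speed limits (rad/s): [2.57, 2.57, 3.01, 3.14, 3.14, 3.14].

INTERFACE

Orientations are given as a unit quaternion [w, x, y, z].
In Python, from bench import * gives the robot as it stands.
- The arm moves only by the shell command python3 -m jog 'ROWS'. ROWS is JSON, a list of rows, each a list of 3 entries, a list of its own where there are three numbers: the shift along the tool's x, y, z in mm, then the turn, a rotation vector about the tool's x, y, z in rad, then the opening, from 0 (shut) to 1 (fully open). A call has 1 to 20 rows; each row is the pose to reach, as a shift and turn from the pose measured when the call began, along the tool's axes at that moment; what a row does not reach only later rows make up. A row lasts 1/12 s, in which the tool goes at most 41.7 mm and 7.16 degrees, less where a joint would pass 70% of its speed; a pose out of reach is approached as far as the arm can. A call with a gripper value outside its range is refused whole. The fingers move at their own pace and stop on an object; the grip force is fixed at half the most. Time passes only in rows, so rows that repeat a pose let the fingers close. It gives the time, the measured TCP pose, the force and the opening at its end, in the units of the state.
- get_obs(): the state, without advancing time (a new reading comes with each control period).
- camera(name): name is "scene" or "top" or "wrist"; returns (picture, depth): 480x640x3 uint8, red, green, blue; 480x640 float32, m along the optical axis (not along the pixel's ray), 0 where there is no reading.
- get_calibration(name): a dict with "fx", "fy", "cx", "cy" (pixels), "world_from_camera" (4x4, takes a point from camera to world coordinates). Camera axes: x right, y down, z forward; pixel columns grow to the right and rows downward; lengths in m; the calibration is good to about 2 mm. A picture is of the moment at which its call begins: read the wrist's pose just before it. get_calibration takes no time and is no camera call; for the wrist camera it gives the pose at the moment of the call.
- hand_in(): hands the job in, once; it reports no verdict.
The state is a dict: "time_s": time; "q": joint angles; "dq": joint speeds; "joint_efforts": joint torques, N m; "eef_pos": TCP position; "eef_rot": TCP orientation; "wrist_force": force on the tool from outside, world axes, zero at the start; "torque": the same for the moment, N m; "opening": opening from 0.0 (shut) to 1.0 (fully open).
Only numpy, scipy, OpenCV 4.12 (cv2) and the standard library are available. Lean on these libraries where they do the work, as an engineer would, in place of code of your own. Each camera call takes 0.05 s, during which the arm holds its last target.

TASK

On the dividing stand, nest the loose bamboo cup with the thick rim band into the identical cup fixed on the turntable: lower it in by hand, fully home and upright, and let it go. Then take hold of the stand's black index knob, turn it clockwise from its rest position three clicks to the third stop without going past that stop, and finish still gripping the knob and holding it there, because it springs back when let go. Leave the jar, the plain bamboo tube and the tape roll where they are.

Things in the scene. Friction and masses are not known exactly. Their poses are not given: they have to be found in the camera images.
- cup: loose pale bamboo cup, open on top, 62 mm high: tapered from 32 mm diameter at the foot to 46 mm at 38 mm height, then a straight cylindrical rim band of 60 mm diameter from 38 to 62 mm (grip it there) that sticks out as a ledge; mouth 49 mm inside; 50 to 100 g. Origin at the centre of its underside, z up its axis. Starts upright on the bench.
- holder_mouth (a point): centre of the mouth, level with the rim's top, of the identical cup fixed upright on the stand's round steel turntable; z up; 116 mm above the bench. Once nested, the ledge of the loose cup rests on this rim: its origin is then 38 mm below this point on the same axis, its rim 24 mm above. About 1.4 mm play all round.
- stand: fixed dividing stand: wooden block with aluminium deck, 280 mm long (its x), 110 mm wide, deck 46 mm above the bench. Origin at the centre of its underside. Holder cup and turntable at its x = -80 mm, index knob at x = +80 mm, both on the centre line. Six black ticks round the knob, one per stop; the first is longer and points along +x.
- knob_grip (a point): on the knob's vertical axis at grip height, 82 mm above the bench. The black knob: 58 mm disc, 8 mm thick, on the deck, with an upright bar on it 52 mm long, 16 mm thick, top 98 mm above the bench; a white line on top of the bar points at the ticks. x along the bar to the white line, z up; turns with the knob. Grip the bar across its 16 mm.
- knob (a joint): knob angle in rad, growing clockwise from above; 0 = rest, where it starts: white line at the long tick, bar along the stand's x. Stops every 0.4 rad (23 deg); the third is at 1.2 (69 deg); it can turn on to 2.0. A spring of 0.10 to 0.14 N m returns it to 0 when let go; clicks ripple it by +-0.07 N m: least 0.1 rad before a stop, most 0.1 rad after. The turntable turns equally.
- jar: bystander: a capped amber glass jar, 54 mm diameter, 75 mm high; origin at the centre of its underside
- offcut: bystander: a plain straight bamboo tube standing upright, darker, 50 mm diameter, 85 mm high, without a rim band; origin at the centre of its underside
- tape: bystander: a roll of paper tape lying flat, 64 mm diameter, 18 mm high; origin at the centre of its underside
Not all that is in view belongs to the job. What is shaped like the cup but blue, red or turquoise is not meant.

How it is judged:
By the outcome, as a careful person would: the job done as asked, in the order asked, and still so for the second after the job is handed in, while the arm keeps its last pose, push and grip.
It also fails if it takes over 53 s, if anything falls off the work surface, if the arm or the gripper's body presses on something with over 40 N, if the wrist force passes 120 N, or if a joint passes its speed limit or range.

## Working session

There is one attempt and no reset: what is moved stays moved. The work goes in short steps, Python scripts to look and compute and a shell command to move; the robot and the scene stay as the last step left them, time stands still between calls to the robot, and variables do not carry over. Pictures are saved under pics/ and viewed, and the job is handed in when it is done.

```bash
mkdir -p pics; ls; python3 - <<'E'
from bench import *
import cv2, numpy as np
o=get_obs(); print({k:np.round(v,3).tolist() for k,v in o.items()})
try: print(tip_extent)
except Exception as e: print(e)
for n in ("scene","top"):
    p,d=camera(n); np.savez(f"{n}0.npz",p=p,d=d,**{k:v for k,v in get_calibration(n).items()})
    cv2.imwrite(f"pics/{n}0.png",p[:,:,::-1])
E
```

```text
pics
{'time_s': 0.0, 'q': [-1.425, 0.182, 1.608, 0.0, 1.354, -0.206], 'dq': [0.001, 0.001, -0.0, 0.001, 0.0, 0.002], 'joint_efforts': [-0.001, -44.488, -35.133, -0.0, 0.009, -0.0], 'eef_pos': [0.198, -0.539, 0.244], 'eef_rot': [-0.001, 0.985, 0.175, 0.0], 'wrist_force': [-0.309, 0.08, 1.034], 'torque': [-0.011, -0.013, -0.003], 'opening': 0.999}
0.014
```

View pics/scene0.png

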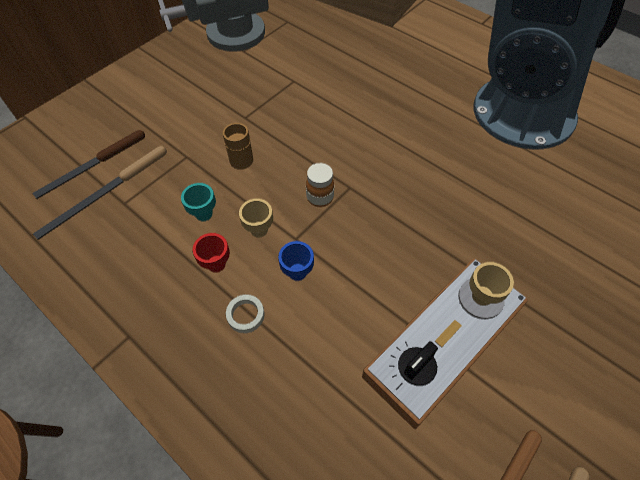

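View pics/top0.png

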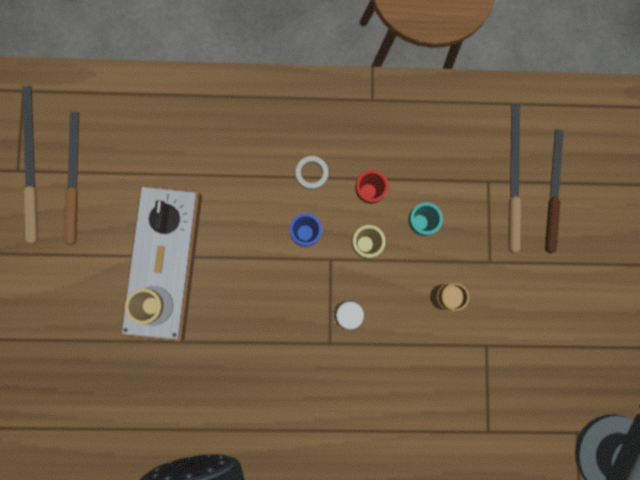

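Pale bamboo with a rim band: only the cup at scene (256,216) / top (369,240). The blue, red and turquoise ones are excluded by colour, and the dark straight tube at top (452,296) is the offcut. I'll confirm with a crop and measure.

```bash
cat > h.py <<'E'
import numpy as np, cv2
from scipy.optimize import least_squares
def cloud(f):
    z=np.load(f); d=z['d']; v,u=np.mgrid[0:480,0:640]
    P=np.stack([(u-z['cx'])/z['fx']*d,(v-z['cy'])/z['fy']*d,d],-1)
    T=z['world_from_camera']; W=P@T[:3,:3].T+T[:3,3]; W[d==0]=np.nan
    return z['p'],W
def circ(xy,r=None):
    c0=xy.mean(0)
    if r is None:
        s=least_squares(lambda q:np.hypot(*(xy-q[:2]).T)-q[2],[*c0,.03],loss='soft_l1',f_scale=.002)
    else: s=least_squares(lambda q:np.hypot(*(xy-q[:2]).T)-r,c0,loss='soft_l1',f_scale=.002)
    return s.x, np.sqrt(np.mean(s.fun**2))
E
python3 - <<'E'
from h import *
for n,boxes in (("top",dict(cup=(345,215,395,265),hold=(118,280,172,332),jar=(330,295,370,335),off=(428,278,475,318),blue=(285,208,328,252),red=(350,165,395,208),turq=(405,198,448,240),tape=(290,150,335,192))),("scene",dict(cup=(234,195,278,240),hold=(465,255,518,312)))):
    p,W=cloud(n+"0.npz")
    z=np.load(n+"0.npz"); print(n,z['world_from_camera'][:3,3].round(3),z['fx'])
    t=W[::40,::40]; 
    for k,(a,b,c,e) in boxes.items():
        R=W[b:e,a:c].reshape(-1,3); R=R[~np.isnan(R[:,0])]
        zt=np.percentile(R[:,2],98); 
        lo={'hold':.108}.get(k,zt-.008)
        S=R[(R[:,2]>lo)]
        q,e_=circ(S[:,:2]); print(k,'ztop',zt.round(4),'n',len(S),q.round(4),e_.round(4), 'bbox',S.min(0).round(3),S.max(0).round(3))
    if n=="top":
        for m,(u,v) in dict(benchA=(250,300),benchB=(60,350)).items(): print(m,W[v,u])
p=np.load("top0.npz")['p']
q=np.load("scene0.npz")['p']
a=cv2.resize(q[150:320,170:340],(500,500),interpolation=3); b=cv2.resize(p[180:340,115:205],(281,500),interpolation=3)
cv2.imwrite("pics/crop0.png",np.hstack([a,b])[:,:,::-1])
E
```

```text
top [ 0.501 -0.086  1.026] 530.8486902014329
cup ztop 0.064 n 332 [ 0.6104 -0.2242  0.0266] 0.0019 bbox [ 0.582 -0.253  0.056] [ 0.64  -0.196  0.067]
hold ztop 0.1183 n 467 [0.4875 0.1642 0.0266] 0.0021 bbox [0.458 0.135 0.108] [0.517 0.195 0.12 ]
jar ztop 0.0785 n 567 [ 0.4757 -0.1894  0.0167] 0.0057 bbox [ 0.452 -0.214  0.071] [ 0.498 -0.167  0.082]
off ztop 0.0869 n 217 [ 0.5114 -0.3754  0.0228] 0.0013 bbox [ 0.487 -0.4    0.079] [ 0.535 -0.351  0.09 ]
blue ztop 0.0643 n 334 [ 0.6302 -0.1084  0.0266] 0.0019 bbox [ 0.601 -0.137  0.056] [ 0.66  -0.08   0.066]
red ztop 0.0641 n 348 [ 0.7135 -0.23    0.0267] 0.002 bbox [ 0.685 -0.259  0.056] [ 0.743 -0.201  0.067]
turq ztop 0.0646 n 340 [ 0.6546 -0.3309  0.0268] 0.002 bbox [ 0.626 -0.362  0.057] [ 0.685 -0.302  0.067]
tape ztop 0.0208 n 453 [ 0.7476 -0.1195  0.0271] 0.003 bbox [ 0.717 -0.15   0.013] [ 0.78  -0.089  0.024]
benchA [ 0.49895315 -0.0060773   0.00240612]
benchB [ 0.40041307  0.34758583 -0.00106705]
scene [0.907 0.187 0.76 ] 477.95070831837086
cup ztop 0.0631 n 390 [ 0.6121 -0.2229  0.0267] 0.002 bbox [ 0.582 -0.253  0.055] [ 0.641 -0.194  0.065]
hold ztop 0.1173 n 627 [0.4902 0.1661 0.0267] 0.002 bbox [0.458 0.137 0.108] [0.519 0.196 0.119]
```

View pics/crop0.png

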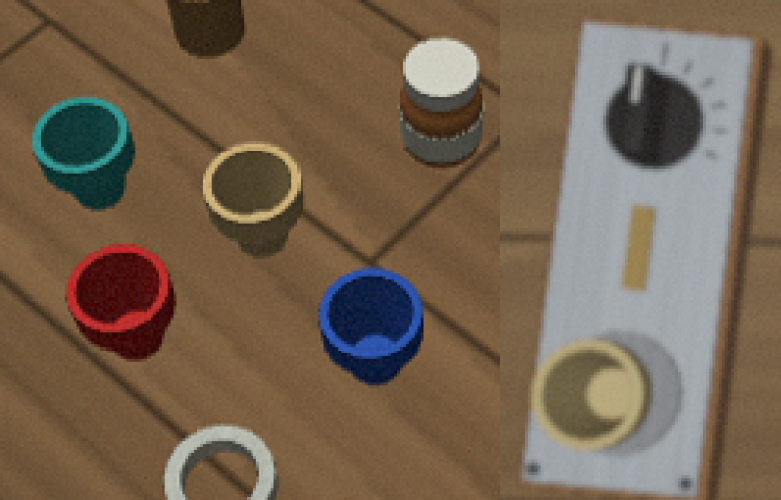

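The crop shows the pale banded cup at crop (252,185), scene (256,213), surrounded by the three coloured ones. Next: the stand's axes and the knob.

```bash
python3 - <<'E'
from h import *
for n,(a,b,c,e) in (("top",(110,175,210,350)),("scene",(355,250,535,430))):
    p,W=cloud(n+"0.npz"); R=W[b:e,a:c].reshape(-1,3); C=p[b:e,a:c].reshape(-1,3)
    m=(R[:,2]>.036)&(R[:,2]<.056)
    r=cv2.minAreaRect((R[m][:,:2]*1000).astype(np.float32)); print(n,'deck',r, 'z',np.median(R[m][:,2]))
    k=(R[:,2]>.085)&(R[:,2]<.104)&(C.max(1)<255); 
    S=R[k]; 
    S=S[S[:,0]>.58]; print('bar top',len(S),cv2.minAreaRect((S[:,:2]*1000).astype(np.float32)), S.mean(0))
E
```

```text
top deck ((567.2134399414062, 158.46649169921875), (111.03872680664062, 280.21435546875), 85.03080749511719) z 0.04659289640918751
bar top 313 ((646.6080322265625, 151.2772216796875), (17.017549514770508, 51.7806396484375), 85.91267395019531) [0.64614076 0.15028198 0.09710692]
scene deck ((567.9932250976562, 159.08700561523438), (110.06040954589844, 280.9781494140625), 85.02347564697266) z 0.04630011211471974
bar top 451 ((648.2225952148438, 152.14588928222656), (16.340272903442383, 51.92817687988281), 85.03186798095703) [0.65011836 0.15251595 0.09704963]
```

```bash
cat > go.py <<'E'
import sys; from bench import *; import numpy as np
from scipy.spatial.transform import Rotation as Ro
x,y,z,yaw=map(float,sys.argv[1:5]); o=get_obs(); p=o['eef_pos']; w,a,b,c=o['eef_rot']
R=Ro.from_quat([a,b,c,w]); a=np.radians(yaw)
T=Ro.from_matrix(np.array([[np.cos(a),np.sin(a),0],[np.sin(a),-np.cos(a),0],[0,0,-1]]))
print('pos',np.round(p,4),'yaw',np.degrees(np.arctan2(*R.as_matrix()[1::-1,0])).round(2),'tilt',np.round(R.as_matrix()[:2,2],4))
print('shift mm',(R.inv().apply(np.array([x,y,z])-p)*1000).round(1),'turn',(R.inv()*T).as_rotvec().round(3),'t',o['time_s'])
E
python3 go.py 0.611 -0.2235 0.2 130
```

```text
pos [ 0.1981 -0.5393  0.2445] yaw 20.16 tilt [-0.0002  0.0016]
shift mm [ 496.4 -154.1   44.9] turn [-1.000e-03 -2.000e-03 -1.917e+00] t 0.1
```

```bash
python3 -m jog '[[[240,-75,20],[0,0,-0.9],1],[[496,-154,45],[0,0,-1.917],1],[[496,-154,45],[0,0,-1.917],1],[[496,-154,45],[0,0,-1.917],1],[[496,-154,45],[0,0,-1.917],1],[[496,-154,45],[0,0,-1.917],1],[[496,-154,45],[0,0,-1.917],1],[[496,-154,45],[0,0,-1.917],1],[[496,-154,45],[0,0,-1.917],1],[[496,-154,45],[0,0,-1.917],1],[[496,-154,45],[0,0,-1.917],1],[[496,-154,45],[0,0,-1.917],1],[[496,-154,45],[0,0,-1.917],1],[[496,-154,45],[0,0,-1.917],1],[[496,-154,45],[0,0,-1.917],1],[[496,-154,45],[0,0,-1.917],1],[[496,-154,45],[0,0,-1.917],1],[[496,-154,45],[0,0,-1.917],1],[[496,-154,45],[0,0,-1.917],1]]'
cat > snap.py <<'E'
import sys; from bench import *; import numpy as np,cv2
n,t=sys.argv[1:3]; o=get_obs(); c=get_calibration(n); p,d=camera(n)
np.savez(f"{n}{t}.npz",p=p,d=d,eef=o['eef_pos'],rot=o['eef_rot'],**c); cv2.imwrite(f"pics/{n}{t}.png",p[:,:,::-1])
E
python3 snap.py wrist 1; python3 go.py 0.611 -0.2235 0.2 130
```

```text
time_s: 1.68
eef_pos: [0.6104, -0.2238, 0.1996]
eef_rot: [-0.001, 0.424, 0.906, 0.001]
wrist_force: [0.6, 0.5, 0.2]
opening: 1.0
pos [ 0.6104 -0.2238  0.1997] yaw 129.9 tilt [-0.0005  0.0018]
shift mm [-0.1  0.6 -0.3] turn [ 0.001 -0.002 -0.002] t 1.7333
```

View pics/wrist1.png

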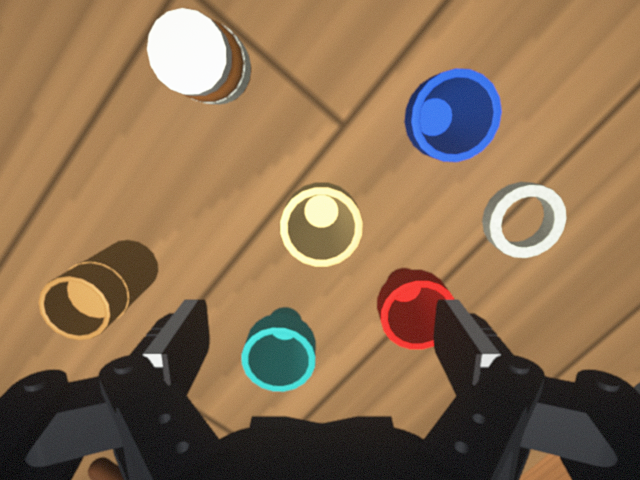

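```bash
cat > ring.py <<'E'
import sys; from h import *; from scipy.spatial.transform import Rotation as Ro
f,u0,v0,u1,v1,zt=sys.argv[1],*map(int,sys.argv[2:6]),float(sys.argv[6])
p,W=cloud(f); z=np.load(f); w,a,b,c=z['rot']; R=Ro.from_quat([a,b,c,w])
S=W[v0:v1,u0:u1].reshape(-1,3); S=S[~np.isnan(S[:,0])]; S=S[(abs(S[:,2]-zt)<.004)]
q,e=circ(S[:,:2]); print('n',len(S),'ring',q.round(4),e.round(4),'z',np.median(S[:,2]).round(4))
# colour/edge: ellipse fit of the outer mask contour on rim plane via rays
m=np.zeros((480,640),np.uint8); m[v0:v1,u0:u1]=(abs(W[v0:v1,u0:u1,2]-zt)<.005)*255
cn=max(cv2.findContours(m,cv2.RETR_EXTERNAL,cv2.CHAIN_APPROX_NONE)[0],key=len); (cu,cv_),ax,an=cv2.fitEllipse(cn)
T=z['world_from_camera']; r=T[:3,:3]@np.array([(cu-z['cx'])/z['fx'],(cv_-z['cy'])/z['fy'],1]); P=T[:3,3]+r*(zt-T[2,3])/r[2]
print('ellipse px',round(cu,1),round(cv_,1),np.round(ax,1),'world',P.round(4),'cam',T[:3,3].round(3))
for P in (np.array([*q[:2],zt]),P): print('in tool mm',(R.inv().apply(P-z['eef'])*1000).round(1))
E
python3 ring.py wrist1.npz 270 175 375 275 0.062
python3 - <<'E'
from h import *; from scipy.spatial.transform import Rotation as Ro
p,W=cloud("wrist1.npz"); z=np.load("wrist1.npz"); w,a,b,c=z['rot']; R=Ro.from_quat([a,b,c,w])
L=R.inv().apply((W-z['eef']).reshape(-1,3)).reshape(480,640,3)*1000
for n,s in (("left",np.s_[290:400,120:215]),("right",np.s_[290:400,432:520])):
    m=L[s].reshape(-1,3); m=m[m[:,2]<60]; print(n,len(m),'min',np.nanmin(m,0).round(1),'max',np.nanmax(m,0).round(1), np.nanpercentile(m[:,2],[50,95,99]).round(1))
for u,v in ((200,302),(205,302),(150,345),(205,350),(440,305),(475,345)): print(u,v,L[v,u].round(1))
E
```

```text
n 2052 ring [ 0.6111 -0.2231  0.0267] 0.0018 z 0.0621
ellipse px 321.3 225.5 [79.5 81.5] world [ 0.6107 -0.2226  0.062 ] cam [ 0.564 -0.167  0.329]
in tool mm [ -0.2   0.9 137.6]
in tool mm [  0.5   0.9 137.6]
left 6410 min [-11.  -56.1 -63.5] max [ 19.  -26.6   2.2] [-30.3  -5.6  -1.2]
right 6242 min [-10.8  27.9 -63.3] max [19.  57.8  1.3] [-29.7  -5.4  -1.1]
200 302 [ 11.6 -42.2  -5.5]
205 302 [  9.3 -42.   -1. ]
150 345 [ 12.1 -48.  -33.4]
205 350 [ -7.7 -42.   -5.8]
440 305 [ 9.7 43.5 -3.9]
475 345 [ 12.1  44.6 -33.2]
```

Cup ring fits (z 0.062, within 1 mm of the tool axis), and the open fingertips sit about 1 mm ahead of the TCP (so about 9 mm ahead when 60 mm apart). I'll descend to TCP z = 0.050 so the tips stay above the ledge.

```bash
python3 -m jog '[[[0,1,35],[0,0,0],1],[[0,1,70],[0,0,0],1],[[0,1,100],[0,0,0],1],[[0,1,125],[0,0,0],1],[[0,1,142],[0,0,0],1],[[0,1,150],[0,0,0],1],[[0,1,150],[0,0,0],1],[[0,1,150],[0,0,0],1],[[0,1,150],[0,0,0],0.4],[[0,1,150],[0,0,0],0.4],[[0,1,150],[0,0,0],0.4],[[0,1,150],[0,0,0],0.4],[[0,1,150],[0,0,0],0.4],[[0,1,150],[0,0,0],0.4],[[0,1,150],[0,0,0],0.4],[[0,1,150],[0,0,0],0.4]]'
python3 snap.py wrist 2; python3 ring.py wrist2.npz 200 150 430 420 0.062
```

```text
time_s: 3.07
eef_pos: [0.6125, -0.224, 0.0521]
eef_rot: [0.001, 0.423, 0.906, 0.0]
wrist_force: [-1.2, 0.3, 6.2]
opening: 0.676
n 9616 ring [ 0.6121 -0.2222  0.0269] 0.0029 z 0.0622
ellipse px 318.6 329.3 [147.8 196.8] world [ 0.6103 -0.2216  0.062 ] cam [ 0.565 -0.167  0.181]
in tool mm [ 1.6  0.8 -9.9]
in tool mm [ 3.3 -0.2 -9.9]
```

View pics/wrist2.png

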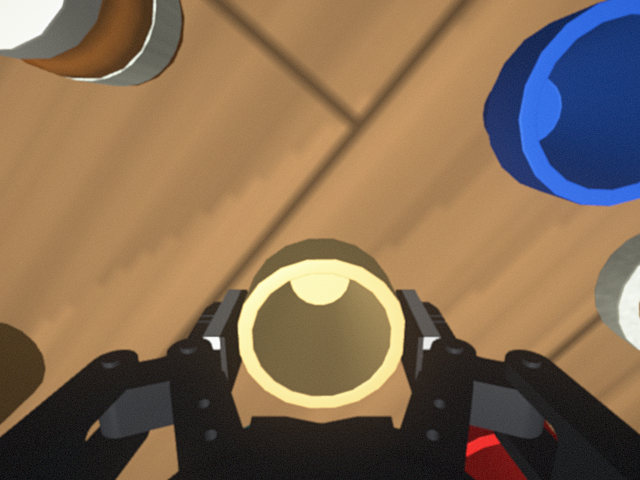

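```bash
python3 go.py 0.537 0.108 0.212 130
```

```text
pos [ 0.6125 -0.224   0.0522] yaw 129.89 tilt [ 0.0029 -0.0005]
shift mm [ 302.8  155.3 -160.2] turn [ 0.002  0.002 -0.002] t 3.1167
```

```bash
python3 -m jog '[[[0,0,-15],[0,0,0],0.4],[[0,0,-40],[0,0,0],0.4],[[0,0,-75],[0,0,0],0.4],[[0,0,-110],[0,0,0],0.4],[[20,10,-140],[0,0,0],0.4],[[50,26,-155],[0,0,0],0.4],[[80,41,-160],[0,0,0],0.4],[[110,56,-160],[0,0,0],0.4],[[140,72,-160],[0,0,0],0.4],[[170,87,-160],[0,0,0],0.4],[[200,103,-160],[0,0,0],0.4],[[230,118,-160],[0,0,0],0.4],[[260,133,-160],[0,0,0],0.4],[[285,146,-160],[0,0,0],0.4],[[298,153,-160],[0,0,0],0.4],[[303,155,-160],[0.002,0.002,-0.002],0.4],[[303,155,-160],[0.002,0.002,-0.002],0.4],[[303,155,-160],[0.002,0.002,-0.002],0.4],[[303,155,-160],[0.002,0.002,-0.002],0.4]]'
python3 snap.py wrist 3; python3 go.py 0.489 .165 .212 130
```

```text
time_s: 4.7
eef_pos: [0.5371, 0.1069, 0.2121]
eef_rot: [0.0, 0.423, 0.906, -0.0]
wrist_force: [1.1, 0.6, -0.1]
opening: 0.676
pos [0.5371 0.1068 0.212 ] yaw 129.92 tilt [ 0.0005 -0.0006]
shift mm [75.5  0.5 -0.1] turn [-0.     0.001 -0.001] t 4.75
```

View pics/wrist3.png

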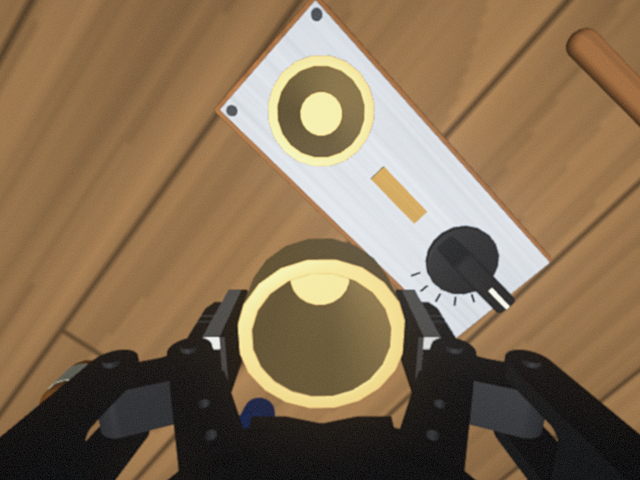

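The holder rim is at (321,110) and the held cup's rim at (321,333). I'll fit the bright rim rings of both on their planes.

```bash
cat > rims.py <<'E'
import sys; from h import *; from scipy.spatial.transform import Rotation as Ro
f=sys.argv[1]; z=np.load(f); w,a,b,c=z['rot']; R=Ro.from_quat([a,b,c,w]); T=z['world_from_camera']; p=z['p']
def fit(name,box,zt):
    u0,v0,u1,v1=box; h=cv2.cvtColor(p,cv2.COLOR_RGB2HSV); m=np.zeros((480,640),np.uint8)
    m[v0:v1,u0:u1]=((h[...,2]>200)&(h[...,1]>40)&(h[...,0]<40))[v0:v1,u0:u1]*255
    cs,hi=cv2.findContours(m,cv2.RETR_CCOMP,cv2.CHAIN_APPROX_NONE)
    for i,cn in enumerate(cs):
        if len(cn)<100: continue
        q=cn[:,0].astype(float); r=np.c_[(q[:,0]-z['cx'])/z['fx'],(q[:,1]-z['cy'])/z['fy'],np.ones(len(q))]@T[:3,:3].T
        P=T[:3,3]+r*((zt-T[2,3])/r[:,2])[:,None]; s,e=circ(P[:,:2])
        print(name,'hole' if hi[0][i][3]>=0 else 'outer','n',len(q),'c',s[:2].round(4),'r',s[2].round(4),'rms',e.round(4),'tool mm',(R.inv().apply(np.array([*s[:2],zt])-z['eef'])*1000).round(1))
p_,W=cloud(f)
g=z['eef'][2]
fit('held',(225,225,415,420),g+.010)
fit('holder',(250,40,390,180),.116)
def zmed(box):
    u0,v0,u1,v1=box; h=cv2.cvtColor(p,cv2.COLOR_RGB2HSV); m=((h[...,2]>200)&(h[...,1]>40)&(h[...,0]<40))[v0:v1,u0:u1]; return np.nanmedian(W[v0:v1,u0:u1][m],0)
print('z held',zmed((225,300,415,420)),'holder',zmed((250,40,390,90)))
E
python3 rims.py wrist3.npz
```

```text
held outer n 450 c [0.5377 0.1072] r 0.0294 rms 0.0003 tool mm [ -0.2   0.6 -10. ]
held hole n 391 c [0.5383 0.1065] r 0.024 rms 0.0029 tool mm [ -1.2   0.7 -10. ]
holder outer n 119 c [0.4882 0.166 ] r 0.0113 rms 0.0002 tool mm [76.7  0.4 96.1]
holder outer n 308 c [0.4877 0.1663] r 0.0294 rms 0.0002 tool mm [77.3  0.3 96.1]
holder hole n 256 c [0.4877 0.1662] r 0.0246 rms 0.0002 tool mm [77.2  0.2 96.1]
z held [0.54989991 0.09553219 0.22241393] holder [0.47077485 0.18714529 0.11633777]
```

```bash
python3 -m jog '[[[25,0,0],[0,0,0],0.4],[[50,0,0],[0,0,0],0.4],[[70,-0.4,0],[0,0,0],0.4],[[77.5,-0.4,5],[0,0.001,0],0.4],[[77.5,-0.4,15],[0,0.001,0],0.4],[[77.5,-0.4,28],[0,0.001,0],0.4],[[77.5,-0.4,38],[0,0.001,0],0.4],[[77.5,-0.4,46],[0,0.001,0],0.4],[[77.5,-0.4,54],[0,0.001,0],0.4],[[77.5,-0.4,60],[0,0.001,0],0.4],[[77.5,-0.4,60],[0,0.001,0],0.4],[[77.5,-0.4,60],[0,0.001,0],0.4]]'
python3 go.py 0.4871 .166 .130 129.92; python3 snap.py wrist 4;python3 snap.py scene 4; python3 - <<'E'
import cv2,numpy as np
p=np.load('scene4.npz')['p']; cv2.imwrite('pics/c4.png',cv2.resize(p[220:340,420:560],(700,600),interpolation=3)[:,:,::-1])
E
```

```text
time_s: 5.75
eef_pos: [0.487, 0.1657, 0.1516]
eef_rot: [-0.0, 0.423, 0.906, -0.0]
wrist_force: [0.3, -0.3, -0.6]
opening: 0.674
pos [0.487  0.1657 0.1516] yaw 129.91 tilt [-0.0009  0.0001]
shift mm [ 0.2  0.2 21.6] turn [-0.001 -0.001 -0.   ] t 5.75
```

View pics/c4.png

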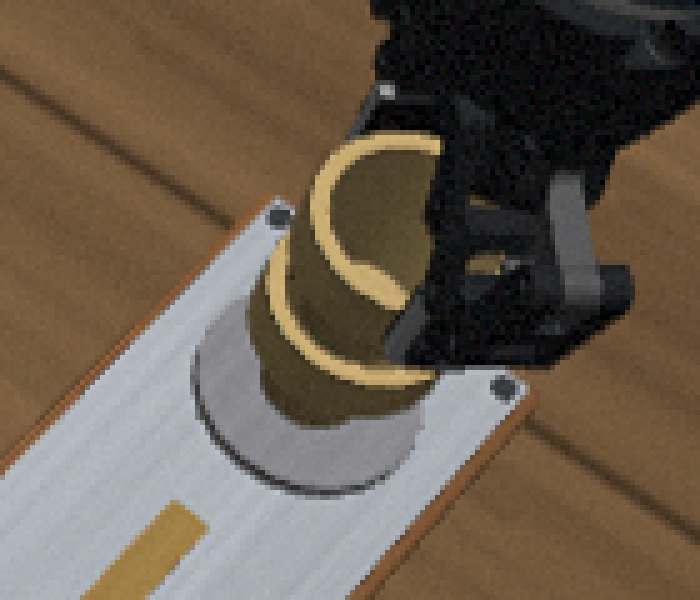

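View pics/wrist4.png

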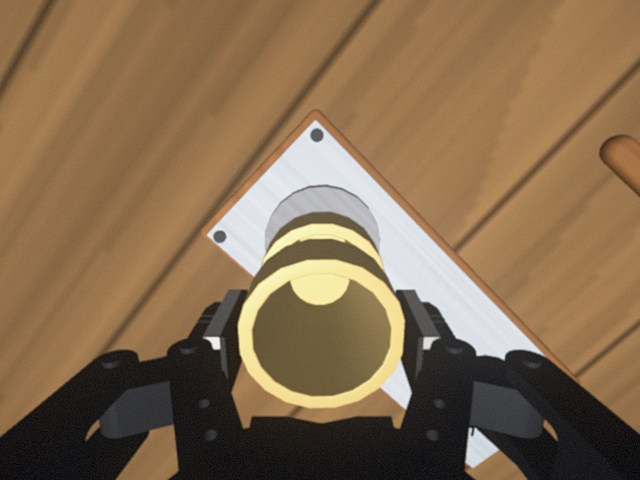

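The cup foot is inside the holder with no contact force. I'll lower slowly.

```bash
python3 -m jog '[[[0.2,0.2,4],[0,0,0],0.4],[[0.2,0.2,8],[0,0,0],0.4],[[0.2,0.2,12],[0,0,0],0.4],[[0.2,0.2,15],[0,0,0],0.4],[[0.2,0.2,17],[0,0,0],0.4],[[0.2,0.2,17],[0,0,0],0.4]]'; python3 go.py 0.4871 .166 .130 129.92
```

```text
time_s: 6.35
eef_pos: [0.4871, 0.1662, 0.1347]
eef_rot: [-0.0, 0.423, 0.906, -0.0]
wrist_force: [-0.5, -0.6, -0.8]
opening: 0.678
pos [0.4871 0.1662 0.1347] yaw 129.93 tilt [-0.0004  0.0001]
shift mm [-0.1 -0.1  4.7] turn [-0. -0.  0.] t 6.35
```

```bash
python3 -m jog '[[[0,0,1],[0,0,0],0.4],[[0,0,2],[0,0,0],0.4],[[0,0,3],[0,0,0],0.4],[[0,0,4],[0,0,0],0.4],[[0,0,4],[0,0,0],0.4]]'; python3 go.py 0.4871 .166 .130 129.92
```

```text
time_s: 6.77
eef_pos: [0.487, 0.1662, 0.1305]
eef_rot: [-0.0, 0.423, 0.906, -0.0]
wrist_force: [-0.2, 0.3, 0.2]
opening: 0.682
pos [0.487  0.1662 0.1305] yaw 129.92 tilt [-0.0006  0.0001]
shift mm [-0.2 -0.   0.5] turn [-0. -0.  0.] t 6.7667
```

```bash
python3 -m jog '[[[0,0,0.7],[0,0,0],0.4],[[0,0,1.4],[0,0,0],0.4],[[0,0,2],[0,0,0],0.4],[[0,0,2],[0,0,0],0.4]]'; python3 snap.py wrist 5; python3 rims.py wrist5.npz
```

```text
time_s: 7.1
eef_pos: [0.4873, 0.1662, 0.1302]
eef_rot: [-0.0, 0.423, 0.906, -0.0]
wrist_force: [-6.8, -1.8, 13.1]
opening: 0.675
held outer n 452 c [0.4878 0.1665] r 0.0294 rms 0.0003 tool mm [ -0.1   0.6 -10. ]
held hole n 389 c [0.4885 0.1657] r 0.024 rms 0.0029 tool mm [ -1.1   0.6 -10. ]
z held [0.50000368 0.15485742 0.14052237] holder [nan nan nan]
  return np.nanmean(a, axis, out=out, keepdims=keepdims)
```

Contact at 13 N with the rim at 0.140 m, which is the expected home height. Relieve and release.

```bash
python3 -m jog '[[[0,0,0.3],[0,0,0],0.4],[[0,0,0.3],[0,0,0],0.72],[[0,0,0.3],[0,0,0],0.8],[[0,0,0.3],[0,0,0],0.9],[[0,0,0.3],[0,0,0],1],[[0,0,0.3],[0,0,0],1],[[0,0,0.3],[0,0,0],1],[[0,0,0.3],[0,0,0],1]]'; python3 snap.py wrist 6; python3 ring.py wrist6.npz 200 200 430 420 0.140 ; python3 rims.py wrist6.npz 2>/dev/null
```

```text
time_s: 7.82
eef_pos: [0.4872, 0.1662, 0.1298]
eef_rot: [-0.0, 0.423, 0.906, -0.0]
wrist_force: [0.3, -0.1, 0.1]
opening: 1.0
n 8926 ring [0.4872 0.1677 0.0267] 0.0032 z 0.14
ellipse px 322.5 331.2 [153.5 168. ] world [0.4864 0.169  0.14  ] cam [0.44  0.223 0.259]
in tool mm [  1.1   1.  -10.2]
in tool mm [  2.7   1.2 -10.2]
held outer n 466 c [0.4886 0.1667] r 0.0296 rms 0.0008 tool mm [ -0.5   1.4 -10. ]
held hole n 388 c [0.489  0.1657] r 0.0241 rms 0.0029 tool mm [ -1.5   1.  -10. ]
z held [0.50166646 0.15608705 0.14018741] holder [nan nan nan]
```

View pics/wrist6.png

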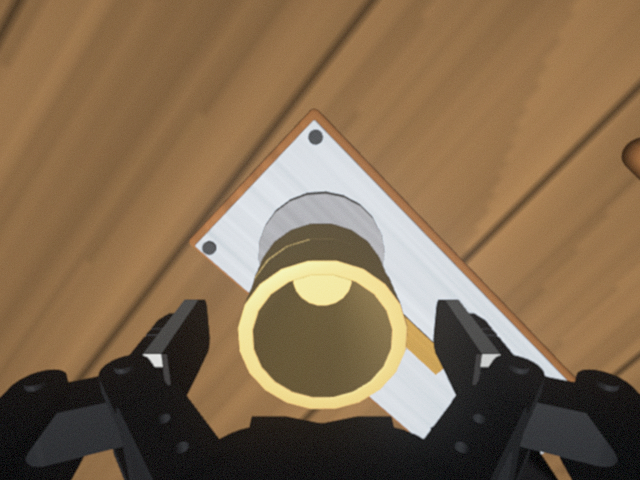

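The cup sits nested: rim at 0.140, ledge line tight on the holder. Retreat and go above the knob.

```bash
python3 go.py 0.6473 .1518 .20 175.03
```

```text
pos [0.4873 0.1662 0.1298] yaw 129.94 tilt [-0.0002 -0.    ]
shift mm [-113.8  113.5  -70.2] turn [-0.    -0.    -0.787] t 7.8667
```

```bash
python3 -m jog '[[[0,0,-15],[0,0,0],1],[[0,0,-40],[0,0,0],1],[[0,0,-70],[0,0,0],1],[[0,0,-90],[0,0,0],1],[[-15,15,-92],[0,0,-0.11],1],[[-35,35,-92],[0,0,-0.23],1],[[-55,55,-90],[0,0,-0.35],1],[[-75,75,-85],[0,0,-0.47],1],[[-95,95,-78],[0,0,-0.59],1],[[-108,108,-72],[0,0,-0.7],1],[[-114,113.5,-70],[0,0,-0.787],1],[[-114,113.5,-70],[0,0,-0.787],1],[[-114,113.5,-70],[0,0,-0.787],1],[[-114,113.5,-70],[0,0,-0.787],1]]'; python3 snap.py wrist 7; python3 snap.py scene 7; python3 go.py 0.6473 .1518 .077 175.03
python3 - <<'E'
import cv2,numpy as np
p=np.load('scene7.npz')['p']; cv2.imwrite('pics/c7.png',cv2.resize(p[220:340,420:560],(700,600),interpolation=3)[:,:,::-1])
E
```

```text
time_s: 9.03
eef_pos: [0.6469, 0.1519, 0.1998]
eef_rot: [-0.0, 0.045, 0.999, 0.0]
wrist_force: [-0.1, 1.2, -0.0]
opening: 1.001
pos [0.6469 0.152  0.2004] yaw 174.96 tilt [0.0002 0.0001]
shift mm [ -0.4  -0.2 123.4] turn [ 0.     0.    -0.001] t 9.1333
```

View pics/wrist7.png

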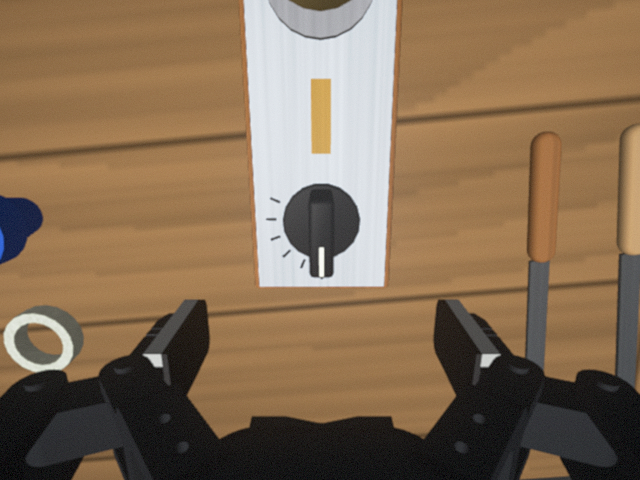

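View pics/c7.png

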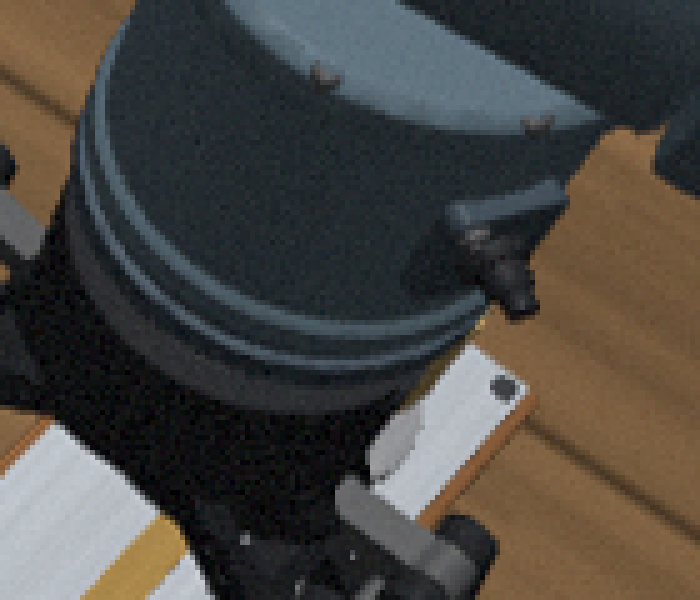

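The knob is in view: disc at (321,220), bar vertical with the white line ending at (321,277), at the long tick. Measure the bar.

```bash
cat > bar.py <<'E'
import sys; from h import *; from scipy.spatial.transform import Rotation as Ro
f=sys.argv[1]; p,W=cloud(f); z=np.load(f); w,a,b,c=z['rot']; R=Ro.from_quat([a,b,c,w])
L=R.inv().apply((W-z['eef']).reshape(-1,3)).reshape(480,640,3)*1000
m=(abs(W[...,2]-.0975)<.004)&(np.hypot(L[...,0],L[...,1])<45)
S=L[m]; r=cv2.minAreaRect(S[:,:2].astype(np.float32)); print('bar tool mm',r,len(S),'z',np.median(W[m][:,2]))
q=W[m][:,:2].mean(0); print('mean world',q)
E
python3 bar.py wrist7.npz
```

```text
bar tool mm ((0.5633277893066406, 1.2012338638305664), (51.17316436767578, 15.69752025604248), 0.38704922795295715) 1925 z 0.09807472213387006
mean world [0.64505281 0.15322444]
```

```bash
python3 -m jog '[[[0,0.4,30],[0,0,0],1],[[0,0.4,65],[0,0,0],1],[[0,0.4,95],[0,0,0],1],[[0,0.4,114],[0,0,0],1],[[0,0.4,123],[0,0,0],1],[[0,0.4,123],[0,0,0],1],[[0,0.4,123],[0,0,0],0.4],[[0,0.4,123],[0,0,0],0.1],[[0,0.4,123],[0,0,0],0],[[0,0.4,123],[0,0,0],0],[[0,0.4,123],[0,0,0],0],[[0,0.4,123],[0,0,0],0],[[0,0.4,123],[0,0,0],0],[[0,0.4,123],[0,0,0],0],[[0,0.4,123],[0,0,0],0],[[0,0.4,123],[0,0,0],0]]'; python3 snap.py wrist 8; python3 go.py 0.6473 .1518 .077 175.03; python3 -c "
from bench import *;o=get_obs();print(o['wrist_force'],o['torque'],o['opening'])"
```

```text
time_s: 10.47
eef_pos: [0.6475, 0.1518, 0.0784]
eef_rot: [0.001, 0.044, 0.999, -0.0]
wrist_force: [-2.1, -3.2, 6.5]
opening: 0.178
pos [0.6474 0.1519 0.0784] yaw 174.96 tilt [ 0.0011 -0.0007]
shift mm [ 0.1 -0.1  1.4] turn [-0.001  0.001 -0.001] t 10.5167
[-1.56867889 -2.82663423  5.60792544] [-0.37510929  0.34508968  0.07266533] 0.1782084481658603
```

View pics/wrist8.png

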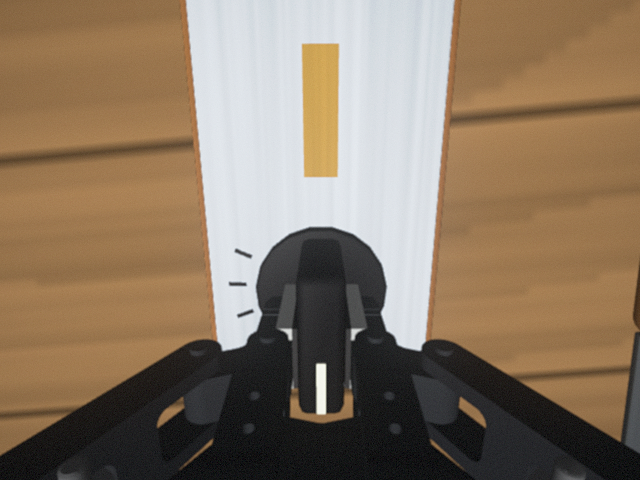

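Bar gripped (opening 0.178 ≈ 15 mm), tool yaw 174.96° = rest. Turn clockwise (+tool z), first to 1.1 rad.

```bash
python3 -m jog '[[[0,0,0],[0,0,0.06],0],[[0,0,0],[0,0,0.14],0],[[0,0,0],[0,0,0.22],0],[[0,0,0],[0,0,0.3],0],[[0,0,0],[0,0,0.38],0],[[0,0,0],[0,0,0.46],0],[[0,0,0],[0,0,0.54],0],[[0,0,0],[0,0,0.62],0],[[0,0,0],[0,0,0.7],0],[[0,0,0],[0,0,0.78],0],[[0,0,0],[0,0,0.86],0],[[0,0,0],[0,0,0.94],0],[[0,0,0],[0,0,1.02],0],[[0,0,0],[0,0,1.08],0],[[0,0,0],[0,0,1.1],0],[[0,0,0],[0,0,1.1],0]]'; python3 snap.py wrist 9; python3 go.py 0.6473 .1518 .0784 106.27; python3 -c "
from bench import *;o=get_obs();print(o['wrist_force'],o['torque'],o['opening'],o['q'])"
```

```text
time_s: 11.85
eef_pos: [0.6474, 0.1517, 0.0784]
eef_rot: [0.001, 0.56, 0.829, -0.0]
wrist_force: [-0.4, -1.5, 1.7]
opening: 0.178
pos [0.6474 0.1516 0.0785] yaw 112.02 tilt [ 0.0009 -0.0009]
shift mm [ 0.2 -0.   0.1] turn [0.001 0.001 0.1  ] t 11.9
[-0.63356374 -1.63605361  1.94140701] [-0.26917046  0.12768894  0.07977401] 0.17908970648765823 [ 5.24020310e-02  5.52029581e-01  1.47435925e+00 -1.05770983e-03
  1.11431666e+00 -3.31404573e-01]
```

View pics/wrist9.png

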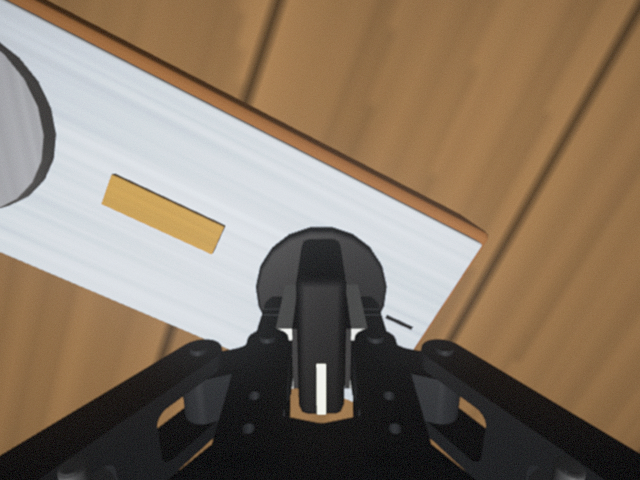

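The bar sits exactly as before between the pads (line at u=321), so no slip; 1.0985 rad turned. The last 0.1 rad:

```bash
python3 -m jog '[[[0,0,0],[0,0,0.04],0],[[0,0,0],[0,0,0.08],0],[[0,0,0],[0,0,0.1],0],[[0,0,0],[0,0,0.1],0],[[0,0,0],[0,0,0.1],0],[[0,0,0],[0,0,0.1],0]]'; python3 snap.py wrist 10;python3 snap.py scene 10;python3 snap.py top 10; python3 go.py 0.6473 .1518 .0784 106.2
python3 - <<'E'
from h import *
q=lambda n,a,b,c,d:cv2.resize(np.load(n)['p'][b:d,a:c],(400,400),interpolation=3)
cv2.imwrite('pics/c10.png',np.hstack([q('scene10.npz',420,230,540,350),q('top10.npz',105,180,225,300+0)])[:,:,::-1])
# yellow strip (along stand x) + bar angle in the wrist view on world plane
for n in ('wrist8.npz','wrist9.npz','wrist10.npz'):
    z=np.load(n); p=z['p']; p_,W=cloud(n); h=cv2.cvtColor(p,cv2.COLOR_RGB2HSV)
    T=z['world_from_camera']
    def proj(m,zt):
        v,u=np.nonzero(m); r=np.c_[(u-z['cx'])/z['fx'],(v-z['cy'])/z['fy'],np.ones(len(u))]@T[:3,:3].T
        return (T[:3,3]+r*((zt-T[2,3])/r[:,2])[:,None])[:,:2]
    def ang(P): 
        s=np.linalg.svd(P-P.mean(0),full_matrices=False)[2][0]; return np.degrees(np.arctan2(s[1],s[0]))%180
    y=(h[...,1]>120)&(h[...,2]>160)&(abs(W[...,2]-.047)<.006)&(h[...,0]>15)&(h[...,0]<30)
    wl=np.zeros_like(y); wl[362:416,312:330]=(p[362:416,312:330].min(-1)>170)
    print(n,'strip',ang(proj(y,.0465)).round(2),y.sum(),'white',ang(proj(wl,.098)).round(2),wl.sum())
E
```

```text
time_s: 12.4
eef_pos: [0.6474, 0.1516, 0.0785]
eef_rot: [0.001, 0.599, 0.801, -0.0]
wrist_force: [-0.3, -1.4, 1.3]
opening: 0.178
pos [0.6474 0.1516 0.0785] yaw 106.32 tilt [ 0.0009 -0.001 ]
shift mm [ 0.2 -0.1  0.1] turn [0.001 0.001 0.002] t 12.55
wrist8.npz strip 175.12 4428 white 175.71 471
wrist9.npz strip 175.27 3614 white 112.14 459
wrist10.npz strip 175.3 3481 white 106.43 457
```

View pics/c10.png

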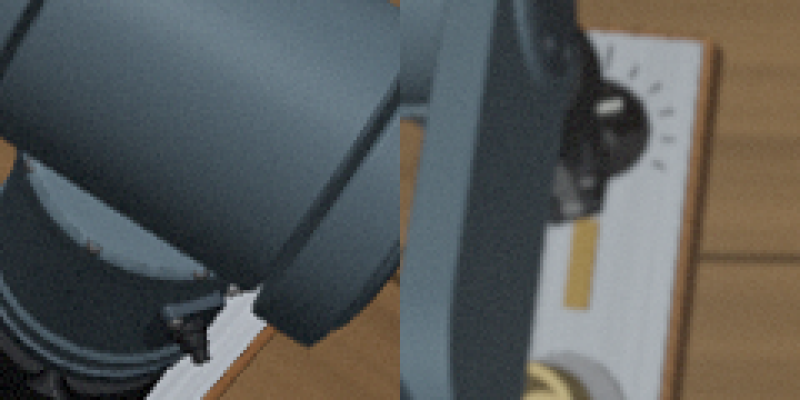

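View pics/wrist10.png

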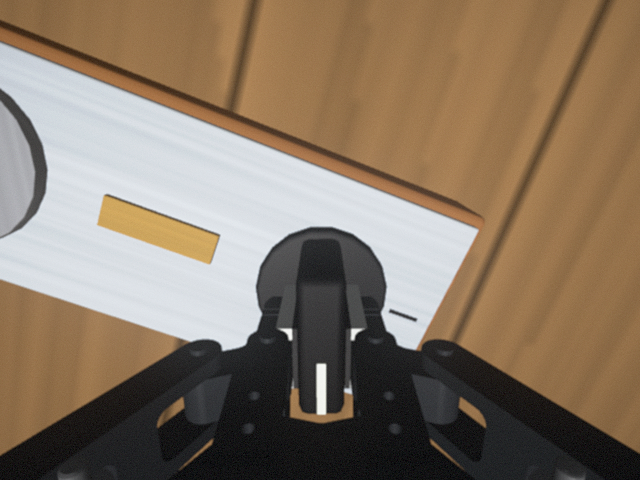

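By the arm 1.198 rad, by the image (white line vs stand strip) 1.202 rad. Quick check that the cup still sits home and nothing else moved.

```bash
python3 - <<'E'
from h import *
p,W=cloud("top10.npz")
for k,(a,b,c,e),z0,r in (("cup",(118,270,185,335),.140,.0267),("jar",(330,295,370,335),.0785,None),("off",(428,278,475,318),.085,None),("tape",(290,150,335,192),.0185,None)):
    S=W[b:e,a:c].reshape(-1,3); C=p[b:e,a:c].reshape(-1,3).astype(int); m=abs(S[:,2]-z0)<.008
    if k=="cup": m&=(C[:,0]>C[:,2]+40)
    S=S[m]; q,er=circ(S[:,:2],r); print(k,len(S),q.round(4),er.round(4),'z',np.median(S[:,2]).round(4))
cv2.imwrite('pics/c11.png',cv2.resize(p[260:345,105:205],(700,595),interpolation=3)[:,:,::-1])
E
```

```text
cup 207 [0.4879 0.1641] 0.0018 z 0.1404
jar 569 [ 0.4758 -0.1894  0.0168] 0.0057 z 0.0755
off 234 [ 0.5114 -0.3753  0.0228] 0.0013 z 0.0847
tape 467 [ 0.7475 -0.1195  0.0271] 0.003 z 0.018
```

View pics/c11.png

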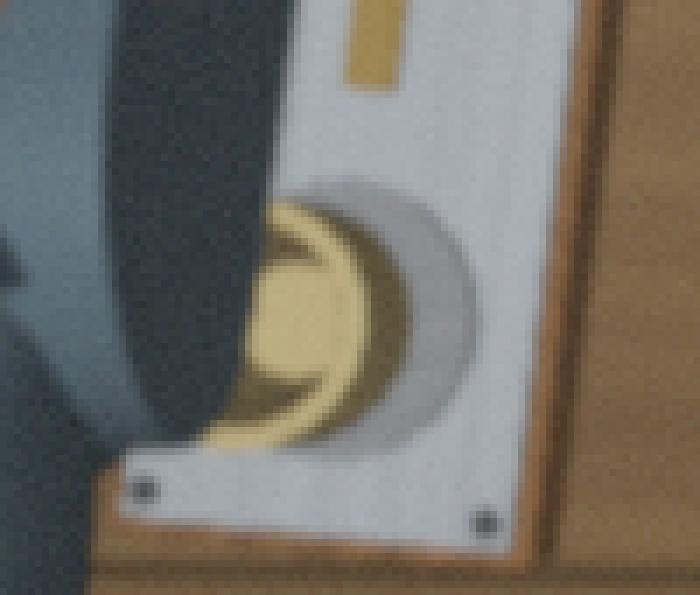

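The cup rim is at z 0.140 on the holder axis, and the bystanders are unmoved. Handing in.

```bash
python3 -c "
from bench import *; o=get_obs(); print(o['time_s'],o['opening'],o['eef_pos']); print(hand_in())"
```

```text
12.55 0.17878754803840544 [0.64741787 0.15163641 0.07847004]
the job is handed in; nothing more can be done
None
```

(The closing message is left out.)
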